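# Shut the sliding lid over the valve

## Robot

A 7-joint arm with a two-finger parallel gripper is mounted at the origin on the work surface. World frame = base frame: x ahead of the robot, y to its left, z up, the work surface at z = 0. Lengths are in m, angles in rad, forces in N, time in s.
With the tool pointing down it reaches from about 0.35 to 0.9 m from the base axis. Payload 7.2 kg.
Tool frame: the origin (TCP) lies at the very end of the fingers, on their centre line; the grasp point (between the pads) lies 19 mm behind it; z points along the fingers, y is the line along which they close (so a half turn about z gives the same grasp; the last joint's range is limited). The gripper opens to 88 mm and grips with 3 to 60 N. Pads are 20 mm wide; open, the fingers measure 115 mm over their backs; the gripper's body (75 mm by 178 mm) begins 61 mm behind the grasp point.
Start: joints at [1.126, 0.411, -0.013, 1.596, 0.006, 1.134, -0.082], TCP at [0.23, -0.581, 0.223] pointing down, gripper open.
Joint ranges: [-2.95, 2.95], [-0.29, 1.99], [-1.47, 1.44], [0.14, 2.54], [-1.03, 4.17], [0.13, 1.85], [-2.86, 2.86]. Speed limits (rad/s): [2.39, 2.39, 3.01, 3.01, 3.14, 3.14, 3.14].

## Interface

Orientations are given as a unit quaternion [w, x, y, z].
In Python, from cell import bot gives the robot as it stands. The module is installed in compiled form; this text tells all that it offers.
- The arm moves only by the tool carry_out, never from a script. Its argument "deltas" is a list of rows, each a list of 3 entries, a list of its own where there are three numbers: the gripper's target within -1 to 1 (fully open at 1, half-way at 0, shut at -1), then the shift along the tool's x, y, z scaled (see below), then the turn, a rotation vector about the tool's x, y, z scaled (see below). In form: [[claw, [x, y, z], [ax, ay, az]], ...]. A call has 1 to 5 rows; each row is the pose to reach, as a shift and turn from the pose commanded when the call began, along the tool's axes at that moment; what a row does not reach only later rows make up. The controller multiplies each number of a shift by 0.08 m and each number of a turn by pi/4 rad. A row lasts 1/8 s, in which the tool goes at most 62.5 mm and 10.7 degrees, less where a joint would pass 70% of its speed; a pose out of reach is approached as far as the arm can. A call with a number of a shift or a turn outside -1 to 1 is refused whole. A call with a gripper value outside its range is refused whole. The fingers move at their own pace and stop on an object; "squeeze" is the grip in N (left out, the last holds). Time passes only in rows, so rows that repeat a pose let the fingers close. It gives the time, the measured TCP pose, the force, the opening and the grip force at its end, in the units of the state.
- bot.get_obs(): the state, without advancing time (a new reading comes with each control period).
- bot.grab_frame(name): name is "side" or "top"; returns a dict with "img" (384x512x3 uint8, red, green, blue), "fx", "fy", "cx", "cy" (pixels), "R" (3x3) and "t" (3): a world point X has camera coordinates R X + t. Camera axes: x right, y down, z forward; pixel columns grow to the right and rows downward; lengths in m; the calibration is good to about 2 mm. A picture is of the moment at which its call begins. There is no depth.
- bot.job_done(): hands the job in; it is judged then, once.
The state is a dict: "time": time; "joint_pos": joint angles; "qvel": joint speeds; "joint_efforts": joint torques, N m; "tool_pos": TCP position; "ee_rot": TCP orientation; "ft_force": force on the tool from outside, world axes, zero at the start; "torque": the same for the moment, N m; "opening": finger opening in m; "grasp_force": force on a finger pad.
Only numpy, scipy, OpenCV 4.12 (cv2) and the standard library are available. Lean on these libraries where they do the work, as an engineer would, in place of code of your own. Each camera call takes 0.05 s, during which the arm holds its last target. There are 200 camera calls.

## Task

A small glass valve in its ceramic socket stands in one of the two bays of the low wooden parts box. Slide the flush lid of that bay fully shut over it by pressing down on the lid and dragging it. Leave the other bay's lid where it is, and the valve standing upright.

Things in the scene. Friction and masses are not known exactly. Their poses are not given: they have to be found in the camera images.
- box: Fixed oak box, 214 (x) x 190 (y) x 80 mm high; origin: centre of underside, z up. Two bays 75 mm wide centred on y = +47.5 (left) and -47.5 mm (right). In each, x -95 to -10 mm is an open well (floor z = 8), the +x half a solid deck under the open lid. Lids: plain pale plywood 100 (x) x 73 (y) x 5 mm, tops flush with the rim (z = 80), no grip; pressing 5 to 15 N with closed fingertips drags them.
- lid_left (a joint): Slide of the left (+y) bay's lid in m: 0 = fully open, 0.088 = shut against its stop; grows as the lid moves to the box's -x, over the well. Lid centre: x = 44 mm minus this value, y = +47.5 mm, top z = 80 mm in the box's frame. Drags with about 2 N, cannot sink, stays where it is left. Starts at 0 to 0.012.
- lid_right (a joint): The same for the right (-y) bay's lid: 0 = fully open, 0.088 = shut, towards the box's -x. Lid centre: x = 44 mm minus this value, y = -47.5 mm, top z = 80 mm in the box's frame. Starts at 0 to 0.012.
- valve_center (a point): Centre (29 mm above its foot) of the loose valve, z up: a white square ceramic socket 34 x 34 x 18 mm with a clear round glass bulb 23 mm across on it, 58 mm high in all. It stands on the floor of one bay's well, its top 9 mm below that lid. The other well holds a steel coil former instead: a bobbin with round flanges, 44 mm across, 45 mm high.

How it is judged:
At the end, for the whole second after the job is handed in: The lid of the bay that holds the valve is shut to within 12 mm of its stop (slide above 0.076), the other lid is still open (slide below 0.030), the valve stands upright (within 0.2 rad) on its bay's floor, and both lids are at rest (((y of valve_center in the frame of box above 0 m and value of joint lid_left above 0.076 m and value of joint lid_right below 0.03 m) or (y of valve_center in the frame of box below 0 m and value of joint lid_right above 0.076 m and value of joint lid_left below 0.03 m)) and angle between valve_center's own z axis and vertical below 0.2 rad and z of valve_center in the frame of box below 0.05 m and velocity of joint each of lid_left, lid_right below 0.01 m/s); the robot touches nothing.
It fails at once if the lid of the other bay is slid more than 40 mm ((y of valve_center in the frame of box above 0 m and value of joint lid_right above 0.04 m) or (y of valve_center in the frame of box below 0 m and value of joint lid_left above 0.04 m)).
It fails at once if the valve is knocked over (tilted more than 0.5 rad) (angle between valve_center's own z axis and vertical above 0.5 rad).
It also fails if it takes over 29 s, if anything falls off the work surface, if the arm or the gripper's body presses on something with over 40 N, if the wrist force passes 120 N, or if a joint passes its speed limit or range.

## Working session

There is one attempt and no reset: what is moved stays moved. The work goes in short steps, Python scripts to look and compute and a tool call to move; the robot and the scene stay as the last step left them, time stands still between calls to the robot, and variables do not carry over. Pictures are saved under pics/ and viewed, at most 10 in all, crops included, and the job is handed in when it is done.

Besides the shell and the picture viewer there is one more tool, called after "Emit:" as name(argument=value, ...), one argument or row to a line, values as JSON. carry_out: Moves the arm, as the interface text tells. Shifts and turns lie within -1 to 1; 1 stands for 0.08 m of shift or pi/4 rad of turn. Its arguments: {"type":"object","properties":{"deltas":{"type":"array"},"squeeze":{"type":"number"}},"required":["deltas"]}

```bash
mkdir -p pics; python3 - <<'E'
from cell import bot
import cv2,pickle,numpy as np
o=bot.get_obs();print(o['time'],o['tool_pos'],o['ee_rot'],o['opening'])
F={}
for n in('top','side'):
    f=bot.grab_frame(n);F[n]=f;cv2.imwrite(f'pics/{n}0.png',f['img'][:,:,::-1])
    print(n,f['fx'],f['cx'],f['cy'],-np.array(f['R']).T@f['t'],np.round(f['R'],2).tolist())
pickle.dump(F,open('f0.pkl','wb'))
E
```

```text
0.0 [ 0.2297668  -0.58069294  0.22179355] [-7.86700086e-04  9.82301716e-01  1.87303702e-01 -2.08423525e-04] 0.08802220799581806
top 398.0000724204107 258.87724003005445 192.62433852682403 [0.50159464 0.03823774 0.7430076 ] [[-0.02, -1.0, -0.04], [-0.99, 0.02, -0.13], [0.13, 0.04, -0.99]]
side 406.5617512312238 255.53056748630823 191.49472096078304 [ 0.33149363 -0.28957301  0.57338906] [[0.79, -0.61, -0.01], [-0.47, -0.6, -0.65], [0.39, 0.52, -0.76]]
```

View pics/top0.png

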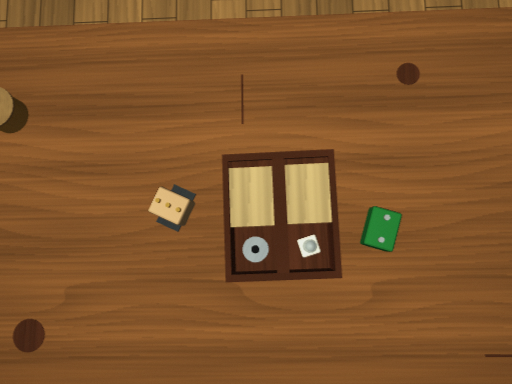

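View pics/side0.png

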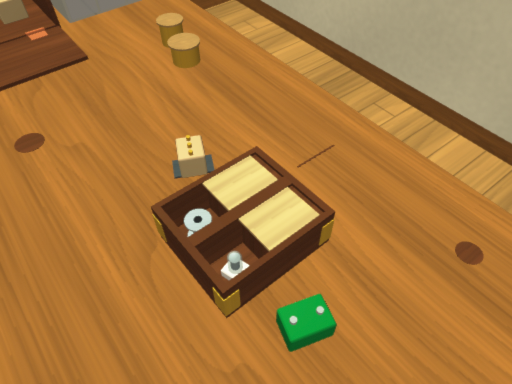

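The top view shows the valve (white square with a bulb, about px (309,246)) in the right-hand (−y) bay. The bobbin is at about (255,249) on the left. Both lids are at the top (+x). The side view agrees. Next I'll measure the lids on the rim plane.

```bash
cat > h.py <<'E'
import numpy as np,cv2
def ray(f,px,z):
    R=np.array(f['R']);c=-R.T@np.array(f['t'])
    d=np.array([(px[0]-f['cx'])/f['fx'],(px[1]-f['cy'])/f['fy'],1])@R
    return c+d*(z-c[2])/d[2]
def lids(f,z=.08):
    hsv=cv2.cvtColor(f['img'],cv2.COLOR_RGB2HSV)
    m=cv2.inRange(hsv,(18,60,140),(32,190,255))
    m=cv2.morphologyEx(m,cv2.MORPH_OPEN,np.ones((3,3)))
    out=[]
    for c in cv2.findContours(m,cv2.RETR_EXTERNAL,cv2.CHAIN_APPROX_NONE)[0]:
        if cv2.contourArea(c)<800: continue
        P=np.array([ray(f,p[0]+0.0,z)[:2] for p in c])
        (cx,cy),(w,h),a=cv2.minAreaRect((P*1000).astype(np.float32))
        if .2<cx/1000<.8 and abs(cy)<250 : out.append(np.round((cx,cy,w,h,a),1))
    return out
E
python3 - <<'E'
import pickle
from h import *
F=pickle.load(open('f0.pkl','rb'))
for n in F:
    for l in lids(F[n]): print(n,l)
f=F['top']
for p in [(222,155),(333,150),(341,277),(226,281)]: print(p,ray(f,p,.08).round(3))
print('valve',ray(f,(309,246),.03).round(3))
E
```

```text
top [568.3 219.3  57.2  46.3  65.1]
top [580.5  79.  100.   73.5   1.3]
top [584.  -15.9  99.9  73.5   1.3]
side [582.5 -16.3 101.   74.    1.3]
side [578.8  78.2 101.5  74.3   1.4]
(222, 155) [0.652 0.128 0.08 ]
(333, 150) [ 0.656 -0.061  0.08 ]
(341, 277) [ 0.445 -0.065  0.08 ]
(226, 281) [0.441 0.122 0.08 ]
valve [ 0.495 -0.019  0.03 ]
```

Sizes match (100 × 73.5 mm at z = 0.08, yaw 1.3°). The right lid's centre is at (0.584, −0.016), with the slide at about 0.010. I'll close the fingers, turn the tool into line with the box and travel there.

Emit:
carry_out(
  deltas=[
    [-1, [0.5, -0.37, 0], [0, 0, 0.22]],
    [-1, [1, -0.74, 0], [0, 0, 0.45]],
    [-1, [1, -0.74, 0], [0, 0, 0.45]],
  ],
  squeeze=10,
)

```text
time: 0.48
tool_pos: [0.2856, -0.4932, 0.2225]
ee_rot: [-0.001, 1.0, 0.014, 0.0]
ft_force: [-0.0, -0.2, -0.0]
opening: 0.0611
grasp_force: 0.0
```

Emit:
carry_out(
  deltas=[
    [-1, [0.33, -0.5, 0], [0, 0, 0]],
    [-1, [0.65, -1, 0], [0, 0, 0]],
  ],
)

```text
time: 0.72
tool_pos: [0.3325, -0.4154, 0.2224]
ee_rot: [0.0, 1.0, 0.012, -0.0]
ft_force: [0.7, -0.2, -0.6]
opening: 0.041
grasp_force: 0.0
```

Emit:
carry_out(
  deltas=[
    [-1, [0.33, -0.5, 0], [0, 0, 0]],
    [-1, [0.65, -1, 0], [0, 0, 0]],
  ],
)

```text
time: 0.98
tool_pos: [0.383, -0.3339, 0.2226]
ee_rot: [0.0, 1.0, 0.012, -0.0]
ft_force: [0.8, -0.1, -0.1]
opening: 0.0215
grasp_force: 0.0
```

Emit:
carry_out(
  deltas=[
    [-1, [0.33, -0.5, 0], [0, 0, 0]],
    [-1, [0.65, -1, 0], [0, 0, 0]],
    [-1, [0.65, -1, 0], [0, 0, 0]],
  ],
)

```text
time: 1.35
tool_pos: [0.4346, -0.2504, 0.2226]
ee_rot: [-0.0, 1.0, 0.015, 0.0]
ft_force: [-0.1, 0.2, -1.1]
opening: 0.0004
grasp_force: 0.0
```

Emit:
carry_out(
  deltas=[
    [-1, [0.32, -0.48, 0], [0, 0, 0]],
    [-1, [0.64, -0.96, 0], [0, 0, 0]],
  ],
)

```text
time: 1.6
tool_pos: [0.4822, -0.1766, 0.2226]
ee_rot: [0.0, 1.0, 0.01, -0.0]
ft_force: [0.4, 0.3, -0.1]
opening: 0.0004
grasp_force: 0.0
```

Emit:
carry_out(
  deltas=[
    [-1, [0.32, -0.48, 0], [0, 0, 0]],
    [-1, [0.64, -0.96, 0], [0, 0, 0]],
  ],
)

```text
time: 1.85
tool_pos: [0.5321, -0.0983, 0.2225]
ee_rot: [0.0, 1.0, 0.011, -0.0]
ft_force: [1.0, -0.7, 0.7]
opening: 0.0005
grasp_force: 0.0
```

Emit:
carry_out(
  deltas=[
    [-1, [0.32, -0.48, 0.4], [0, 0, 0]],
    [-1, [0.64, -0.96, 0.9], [0, 0, 0]],
    [-1, [0.64, -0.96, 0.9], [0, 0, 0]],
    [-1, [0.64, -0.96, 0.9], [0, 0, 0]],
  ],
)

```text
time: 2.35
tool_pos: [0.581, -0.0214, 0.1504]
ee_rot: [0.001, 1.0, 0.011, -0.0]
ft_force: [-0.9, -0.2, -0.2]
opening: 0.0007
grasp_force: 0.0
```

```bash
python3 - <<'E'
from cell import bot
o=bot.get_obs();print(o['time'],o['tool_pos'],o['ft_force'])
E
```

```text
2.35 [ 0.58096834 -0.02139143  0.15042981] [-0.8894024  -0.20576734 -0.234249  ]
```

Emit:
carry_out(
  deltas=[
    [-1, [0.06, -0.07, 0.4], [0, 0, 0]],
    [-1, [0.06, -0.07, 0.8], [0, 0, 0]],
    [-1, [0.06, -0.07, 0.8], [0, 0, 0]],
    [-1, [0.06, -0.07, 0.8], [0, 0, 0]],
  ],
)

```text
time: 2.85
tool_pos: [0.5866, -0.0149, 0.0885]
ee_rot: [0.0, 1.0, 0.011, 0.001]
ft_force: [0.8, 0.7, 0.5]
opening: 0.0004
grasp_force: 0.0
```

Emit:
carry_out(
  deltas=[
    [-1, [0, 0, 0.05], [0, 0, 0]],
    [-1, [0, 0, 0.08], [0, 0, 0]],
    [-1, [0, 0, 0.08], [0, 0, 0]],
  ],
)

```text
time: 3.22
tool_pos: [0.5859, -0.0135, 0.0805]
ee_rot: [0.0, 1.0, 0.012, 0.0]
ft_force: [-1.2, 0.4, 0.1]
opening: 0.0007
grasp_force: 0.3
```

Emit:
carry_out(
  deltas=[
    [-1, [0, 0, 0.02], [0, 0, 0]],
    [-1, [0, 0, 0.02], [0, 0, 0]],
    [-1, [0, 0, 0.02], [0, 0, 0]],
  ],
)

```text
time: 3.6
tool_pos: [0.5872, -0.0135, 0.0804]
ee_rot: [0.0, 1.0, 0.012, 0.002]
ft_force: [-1.5, -1.2, 10.2]
opening: 0.0
grasp_force: 5.1
```

Emit:
carry_out(
  deltas=[
    [-1, [0, 0, 0.02], [0, 0, 0]],
    [-1, [0, 0, 0.02], [0, 0, 0]],
    [-1, [0, 0, 0.02], [0, 0, 0]],
  ],
)

```text
time: 3.98
tool_pos: [0.5886, -0.0134, 0.0802]
ee_rot: [0.0, 1.0, 0.012, 0.003]
ft_force: [-1.3, -1.0, 18.4]
opening: 0.0001
grasp_force: 9.2
```

Contact stiffness is about 5 N/mm. I'll ease off to about 12 N and drag toward −x in steps.

Emit:
carry_out(
  deltas=[
    [-1, [0, 0, -0.015], [0, 0, 0]],
    [-1, [-0.08, 0, -0.015], [0, 0, 0]],
    [-1, [-0.16, 0, -0.015], [0, 0, 0]],
    [-1, [-0.25, 0, -0.015], [0, 0, 0]],
    [-1, [-0.25, 0, -0.015], [0, 0, 0]],
  ],
)

```text
time: 4.6
tool_pos: [0.5674, -0.014, 0.0803]
ee_rot: [0.0, 1.0, 0.012, 0.002]
ft_force: [-0.7, -0.7, 12.7]
opening: 0.0002
grasp_force: 6.3
```

```bash
python3 - <<'E'
from cell import bot
from h import *
for n in('top','side'):
    f=bot.grab_frame(n);cv2.imwrite(f'pics/{n}1.png',f['img'][:,:,::-1])
    for l in lids(f): print(n,l)
E
```

```text
top [568.2 219.   57.8  47.1  64.8]
top [580.4  79.3 100.3  73.8   1.6]
side [550.5 -17.   74.9  74.    1.4]
side [556.8  77.7  57.7  74.3   1.6]
side [548.6 179.5  98.2  45.9  65. ]
```

View pics/side1.png

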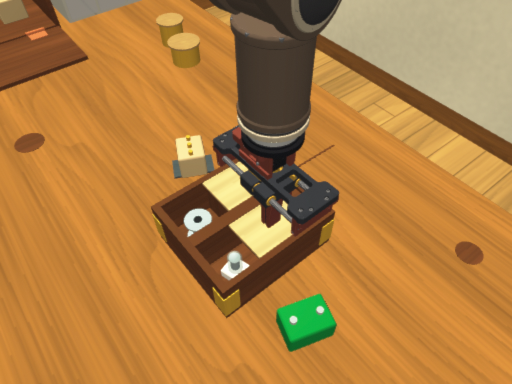

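The lid follows the fingertips (its front edge moved about 20 mm), and the valve is still upright at about (234,264). I'll continue the drag.

Emit:
carry_out(
  deltas=[
    [-1, [-0.1, 0, 0], [0, 0, 0]],
    [-1, [-0.2, 0, 0], [0, 0, 0]],
    [-1, [-0.3, 0, 0], [0, 0, 0]],
    [-1, [-0.4, 0, 0], [0, 0, 0]],
    [-1, [-0.5, 0, 0], [0, 0, 0]],
  ],
)

```text
time: 5.32
tool_pos: [0.5284, -0.0149, 0.0803]
ee_rot: [0.0, 1.0, 0.012, 0.003]
ft_force: [1.1, -0.8, 11.5]
opening: 0.0005
grasp_force: 5.4
```

Emit:
carry_out(
  deltas=[
    [-1, [-0.06, 0, 0], [0, 0, 0]],
    [-1, [-0.12, 0, 0], [0, 0, 0]],
    [-1, [-0.18, 0, 0], [0, 0, 0]],
    [-1, [-0.25, 0, 0], [0, 0, 0]],
    [-1, [-0.25, 0, 0], [0, 0, 0]],
  ],
)

```text
time: 5.95
tool_pos: [0.508, -0.0154, 0.0803]
ee_rot: [0.0, 1.0, 0.012, 0.003]
ft_force: [0.4, -0.4, 14.0]
opening: 0.0004
grasp_force: 6.7
```

```bash
python3 - <<'E'
from cell import bot
from h import *
for n in('side',):
    f=bot.grab_frame(n);cv2.imwrite(f'pics/{n}2.png',f['img'][:,:,::-1])
    for l in lids(f): print(n,l)
E
```

```text
side [484.7 -18.7  60.4  74.    1.5]
```

View pics/side2.png

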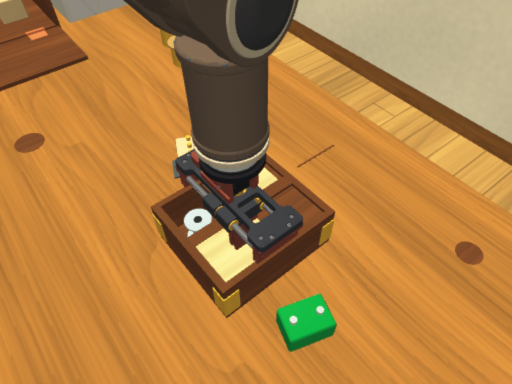

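The lid's front edge is at x ≈ 0.4545, which is the expected shut position. I'll pull a few mm more for certainty, then lift clear.

Emit:
carry_out(
  deltas=[
    [-1, [-0.05, 0, 0], [0, 0, 0]],
    [-1, [-0.06, 0, 0], [0, 0, 0]],
    [-1, [-0.06, 0, 0], [0, 0, 0]],
  ],
)

```text
time: 6.38
tool_pos: [0.5048, -0.0151, 0.0803]
ee_rot: [-0.0, 1.0, 0.012, 0.004]
ft_force: [5.0, 0.8, 8.6]
opening: 0.0006
grasp_force: 4.1
```

Emit:
carry_out(
  deltas=[
    [-1, [0, 0, -0.1], [0, 0, 0]],
    [-1, [0, 0, -0.5], [0, 0, 0]],
    [-1, [0, 0, -1], [0, 0, 0]],
    [-1, [0, 0, -1], [0, 0, 0]],
  ],
)

```text
time: 6.88
tool_pos: [0.5023, -0.0153, 0.161]
ee_rot: [0.0, 1.0, 0.012, 0.002]
ft_force: [-0.1, -0.1, -0.6]
opening: 0.0001
grasp_force: 0.0
```

Emit:
carry_out(
  deltas=[
    [-1, [0, 0.5, -0.4], [0, 0, 0]],
    [-1, [0, 1, -0.8], [0, 0, 0]],
    [-1, [0, 1, -0.8], [0, 0, 0]],
  ],
)

```text
time: 7.25
tool_pos: [0.5032, -0.0989, 0.2235]
ee_rot: [0.001, 1.0, 0.009, 0.001]
ft_force: [0.2, 0.6, -0.6]
opening: 0.0004
grasp_force: 0.0
```

Emit:
carry_out(
  deltas=[
    [-1, [0, 0.5, 0], [0, 0, 0]],
    [-1, [0, 1, 0], [0, 0, 0]],
    [-1, [0, 1, 0], [0, 0, 0]],
  ],
)

```text
time: 7.62
tool_pos: [0.5034, -0.1776, 0.2205]
ee_rot: [0.0, 1.0, 0.01, -0.001]
ft_force: [0.6, 0.1, -0.5]
opening: 0.0006
grasp_force: 0.0
```

```bash
python3 - <<'E'
from cell import bot
from h import *
for n in('top','side'):
    f=bot.grab_frame(n);cv2.imwrite(f'pics/{n}3.png',f['img'][:,:,::-1])
    for l in lids(f): print(n,l)
E
```

```text
top [506.  -17.7  99.7  73.8   1.3]
top [568.3 219.1  57.3  46.4  64.5]
top [580.6  79.   99.9  73.5   1.3]
side [505.  -18.1 100.9  73.9   1.4]
side [568.9  78.   82.   74.2   1.4]
side [549.3 181.3 101.9  46.3  64.8]
```

View pics/top3.png

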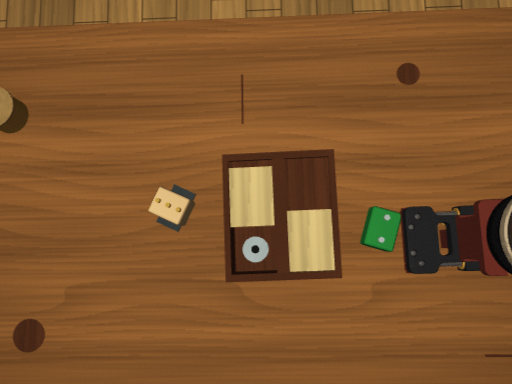

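The right lid moved 78 mm to its stop (slide about 0.088, now around px (311,240)), and the left lid hasn't moved. The arm is clear of everything, so I'm handing in.

```bash
python3 -c "
from cell import bot
print(bot.job_done())"
```

```text
the job is handed in; nothing more can be done
None
```

I slid the right bay's lid shut over the valve (slide about 0.088 m) without moving the left lid, and handed the job in with the arm clear; the valve was upright when last seen, before the lid covered it, and no verdict came back.

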